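# Set the fume extraction on a soldering bench

## Robot

A 6-joint arm with a two-finger parallel gripper is mounted at the origin on the work surface. World frame = base frame: x ahead of the robot, y to its left, z up, the work surface at z = 0. Lengths are in mm, angles in rad, forces in N, time in s.
With the tool pointing down it reaches from about 350 to 875 mm from the base axis. Payload 4.2 kg.
Tool frame: the origin (TCP) lies between the finger pads; the fingertips stand 17 mm ahead of it and the grasp point (between the pads) lies 2 mm behind it; z points along the fingers, y is the line along which they close (so a half turn about z gives the same grasp; the last joint's range is limited). The gripper opens to 85 mm and grips with 20 to 120 N. Pads are 22 mm wide; open, the fingers measure 114 mm over their backs; the gripper's body (76 mm by 85 mm) begins 54 mm behind the grasp point. The pads swing forward as they close: fully open they stand 13 mm farther back than shut.
Start: joints at [-1.013, 0.385, 0.008, 0, -1.194, -0.259], TCP at [183.999, -597.28, 248.312] pointing down, gripper open.
Joint ranges: [-3.14, 3.14], [-1.21, 2.06], [-1.07, 1.41], [-3.16, 2.05], [-2.99, -0.16], [-3.1, 3.1]. Speed limits (rad/s): [2.79, 2.79, 3.14, 3.14, 3.14, 3.14].

## Interface

Orientations are given as a unit quaternion [x, y, z, w].
In Python, from bench import arm gives the robot as it stands.
- The arm moves only by the tool creep_tool, called after "Emit:" in YAML: its name, and indented under it one key for each argument. Schema: {"type":"object","properties":{"moves":{"type":"array","items":{"type":"object","properties":{"pos":{"type":"array","items":{"type":"number"},"minItems":3,"maxItems":3},"r":{"type":"array","items":{"type":"number"},"minItems":3,"maxItems":3}},"additionalProperties":false},"minItems":1,"maxItems":10},"aperture":{"type":"number"},"only":{"type":"string"},"quiet":{"type":"boolean"},"lines":{"type":"string"}},"required":["moves"],"additionalProperties":false}. moves is a list of rows, 1 to 10 of them, each an object with the fields pos (a list: dx, dy, dz in a scale on which 1.0 is 800 mm), r (a list: a rotation vector rx, ry, rz in shares of 360 degrees (1.0 is 360 degrees)); a field left out counts as zero; each row is the pose to reach, as a shift and turn from the pose commanded when the call began, along the tool's axes at that moment; what a row does not reach only later rows make up. A row lasts 1/10 s, in which the tool goes at most 50 mm and 0.15 rad, less where a joint would pass 70% of its speed; a pose out of reach is approached as far as the arm can. aperture is the finger opening in mm, set as the call begins (left out keeps the last). The fingers move at their own pace and stop on an object; the grip force is fixed at half the most. Time passes only in rows, so rows that do not move let the fingers close. The tool returns the time, the measured TCP pose, the force, the opening and the grip force at its end. only (a regular expression) keeps the lines of the reply that match it, lines (a string "A,B") keeps lines A to B, and quiet returns only ok. No shift or turn number may pass 1 either way. Input that does not fit is refused with a message, and nothing moves.
- arm.read_state(): the state, without advancing time (a new reading comes with each control period).
- arm.get_image(name): name is "scene" or "top" or "wrist"; returns the picture (400x640x3 uint8, blue, green, red); there is no depth.
- arm.get_calibration(name): a dict with "K" (3x3 intrinsics, pixels), "D" ([k1, k2, p1, p2, k3] as OpenCV has them; the pictures are not rectified), "rvec" (rotation vector, rad) and "tvec" (3), from world to camera coordinates, as OpenCV has them. Camera axes: x right, y down, z forward; pixel columns grow to the right and rows downward; lengths in mm; the calibration is good to about 2 mm. A picture is of the moment at which its call begins: read the wrist's pose just before it. get_calibration takes no time and is no camera call; for the wrist camera it gives the pose at the moment of the call.
- arm.job_done(): hands the job in; it is judged then, once.
The state is a dict: "clock": time; "joints": joint angles; "joint_vel": joint speeds; "joint_efforts": joint torques, N m; "position": TCP position; "ee_rot": TCP orientation; "contact_force": force on the tool from outside, world axes, zero at the start; "wrist_torque": the same for the moment, N m; "gripper_width": finger opening in mm; "grasp_force": force on a finger pad.
Only numpy, scipy, OpenCV 4.12 (cv2) and the standard library are available. Lean on these libraries where they do the work, as an engineer would, in place of code of your own. Each camera call takes 0.05 s, during which the arm holds its last target. There are 200 camera calls.

## Task

Before soldering starts, set the fume extractor's airflow: slide the blue grip along its slot until it is level with the yellow set-point clip on the rim of the same control unit, and let go. Leave the lamp dimmer's white grip as it is and do not disturb the circuit board in its frame.

Things in the scene. Friction and masses are not known exactly. Their poses are not given: they have to be found in the camera images.
- airflow_grip (a point): Top centre (white line) of the blue grip: 20 mm along its slot, 26 across, 32 high, top 83 mm above the bench, on a fixed 210x100 mm housing 50 mm high with a white fan sign. x: along the slot to more airflow, within 0.35 rad of the world's x; y: left across it; z up. Slides 60 mm either side of the housing's middle, friction 1.5 N, no spring, stays put. Starts near the low (-x) end.
- setpoint (a point): Nose tip of the yellow clip fixed on the left (+y) rim of the airflow unit, 55.5 mm above the bench: 12 mm wide along the slot, 5.5 mm proud of the panel, its nose pointing at the slot and ending 19 mm left of the slot's middle line. Same axes as the blue grip, which is level with it when both have the same place along x. Always further along +x than the grip's start.
- lamp_grip (a point): Top centre of the lamp dimmer's white grip, 83 mm above the bench. A fixed unit of the same shape, size and axes as the airflow unit but turned its own way, beside it to the left or right, with a yellow sun sign and no clip. The grip may start anywhere along its slot. Not to be moved.
- board: Loose green circuit board on an aluminium frame, 120 x 180 mm, 23 mm high, lying to the left (world +y) of the two control units. Origin: centre of its underside; x along its short side, z up. Not to be disturbed.

How it is judged (in metres and radians):
At the end, for the whole second after the job is handed in: The middle of the blue grip is within 12 mm of the yellow clip's nose, measured along the slot; the white grip is within 8 mm and the circuit board within 15 mm of where it began (x of airflow_grip in the frame of setpoint between -0.012 and 0.012 m and distance of lamp_grip from where it was at the start of the episode below 0.008 m and distance of board from where it was at the start of the episode below 0.015 m); the robot touches nothing.
It fails at once if the lamp dimmer's white grip is moved by more than 8 mm (distance of lamp_grip from where it was at the start of the episode above 0.008 m).
It fails at once if the circuit board is moved by more than 15 mm (distance of board from where it was at the start of the episode above 0.015 m).
It also fails if it takes over 29 s, if anything falls off the work surface, if the arm or the gripper's body presses on something with over 40 N, if the wrist force passes 120 N, or if a joint passes its speed limit or range.

## Working session

There is one attempt and no reset: what is moved stays moved. The work goes in short steps, Python scripts to look and compute and a tool call to move; the robot and the scene stay as the last step left them, time stands still between calls to the robot, and variables do not carry over. Pictures are saved under pics/ and viewed, at most 10 in all, crops included, and the job is handed in when it is done.

```bash
mkdir -p pics; ls
```

Run:
```python
from bench import arm
import cv2
for n in("scene","top"):
    cv2.imwrite(f"pics/{n}0.png",arm.get_image(n))
s=arm.read_state();print(s)
```

```text
bench.py
pics
{'clock': 0.1, 'joints': array([-1.01341151e+00,  3.85496903e-01,  6.74159967e-03, -4.19576639e-04,
       -1.19402543e+00, -2.58591856e-01]), 'joint_vel': array([ 0.00038433, -0.00182855,  0.00412598,  0.002043  ,  0.0018329 ,
        0.00042112]), 'joint_efforts': array([-3.71581309e-04, -3.93317735e+01,  1.88929904e+01,  4.19783056e+00,
       -2.55243751e-03,  9.47991595e-06]), 'position': array([ 183.83793266, -596.82732017,  247.31465639]), 'ee_rot': array([-1.48764769e-01,  9.88872095e-01,  9.88132444e-04, -2.14679081e-04]), 'contact_force': array([-0.21723169,  0.6265616 ,  0.41050223]), 'wrist_torque': array([ 0.01944135, -0.00510854, -0.0595654 ]), 'grasp_force': 0.0, 'gripper_width': 86.053460789883}
```

View pics/scene0.png

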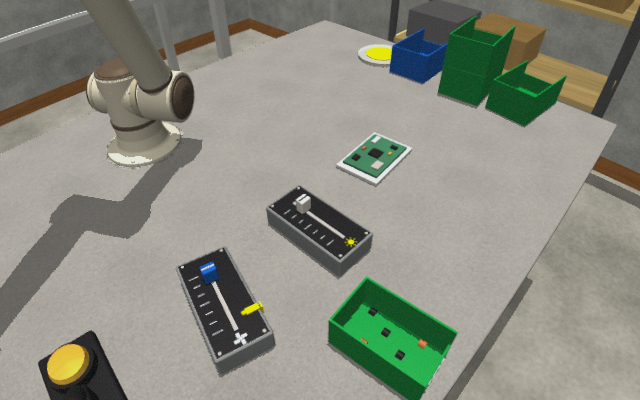

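View pics/top0.png

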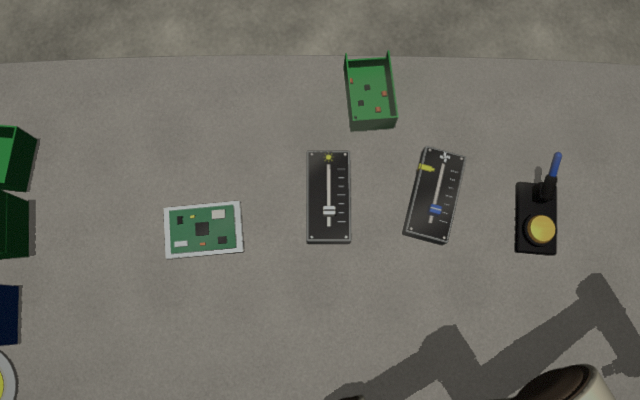

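Scene view: blue grip at (208,271), clip at (253,308), fan sign at (240,338). Top view: blue grip at (435,210), clip at (427,168). The white lamp grip is at (303,203) in the scene view and (329,210) in the top view. Next I zoom in to pick feature points.

Run:
```python
import cv2,numpy as np
a=cv2.imread("pics/scene0.png")[245:375,170:280];b=cv2.imread("pics/top0.png")[140:250,395:475]
r=lambda i,k:cv2.resize(i,None,fx=k,fy=k,interpolation=cv2.INTER_NEAREST)
A=r(a,4);B=r(b,4.5);c=np.zeros((max(A.shape[0],B.shape[0]),A.shape[1]+B.shape[1],3),np.uint8)
c[:A.shape[0],:A.shape[1]]=A;c[:B.shape[0],A.shape[1]:]=B
cv2.imwrite("pics/zoom.png",c)
for n in("scene","top"):
    h=cv2.cvtColor(cv2.imread(f"pics/{n}0.png"),cv2.COLOR_BGR2HSV)
    for nm,lo,hi in(("blue",(100,120,50),(125,255,255)),("yel",(24,150,120),(34,255,255))):
        k,l,st,ce=cv2.connectedComponentsWithStats(cv2.inRange(h,lo,hi))
        print(n,nm,[(s.tolist(),c.round(1).tolist()) for s,c in zip(st[1:],ce[1:]) if s[4]>15])
```

```text
scene blue [([390, 28, 58, 55, 2018], [417.1, 57.3]), ([199, 261, 20, 23, 279], [209.1, 272.8])]
scene yel [([366, 47, 26, 13, 273], [379.4, 53.1]), ([346, 238, 10, 9, 42], [350.5, 241.7]), ([241, 301, 23, 14, 150], [252.0, 308.2]), ([47, 352, 37, 28, 717], [65.0, 365.5])]
top blue [([549, 153, 12, 24, 115], [555.2, 166.3]), ([431, 204, 10, 5, 22], [436.0, 205.9]), ([430, 209, 11, 5, 27], [435.0, 211.1])]
top yel [([0, 373, 3, 24, 56], [0.8, 384.8])]
```

View pics/zoom.png

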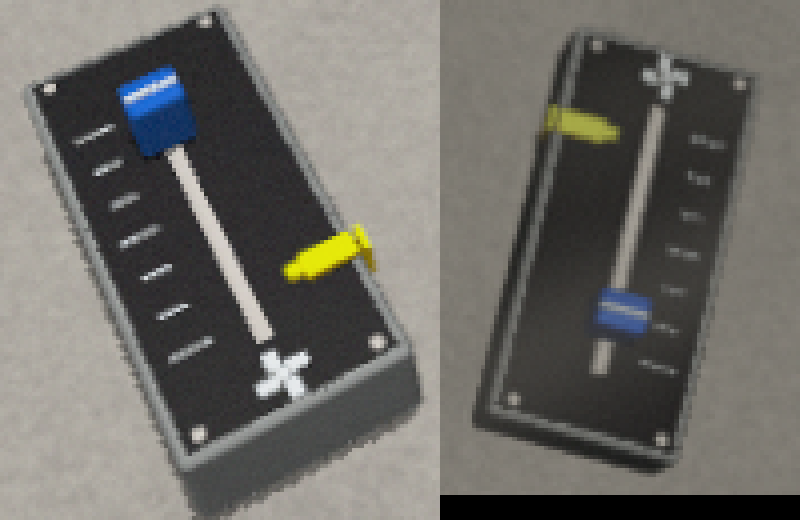

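The zoom gives the grip's white line at about (207.0,266.7) in scene and (435.2,208.8) in top. The clip nose is at about (240.8,312.3) and (434.3,168.8). The four screws are visible in both views, so I triangulate all of these.

Create h.py:
```python
from bench import arm
import cv2,numpy as np
from scipy.spatial.transform import Rotation as R
def ray(c,p):
    u=cv2.undistortPoints(np.float64([[p]]),c["K"],np.float64(c["D"]))[0,0]
    M=cv2.Rodrigues(np.float64(c["rvec"]))[0];t=np.ravel(c["tvec"])
    d=M.T@[*u,1];return -M.T@t,d/np.linalg.norm(d)
def tri(rays):
    A=sum(np.eye(3)-np.outer(d,d) for o,d in rays);b=sum((np.eye(3)-np.outer(d,d))@o for o,d in rays)
    X=np.linalg.solve(A,b);return X,max(np.linalg.norm(np.cross(X-o,d)) for o,d in rays)
def plane(r,z): return r[0]+r[1]*(z-r[0][2])/r[1][2]
```

Run:
```python
from h import *
S,T=arm.get_calibration("scene"),arm.get_calibration("top")
P={"grip":((207,266.7),(435.2,208.8),83),"nose":((240.8,312.2),(434.3,168.8),55),
"FL":((263.7,330),(429.6,149.7),50),"FR":((219,353),(461.2,158.2),50),"NL":((221,249.5),(410.9,228.2),50),"NR":((182,266.7),(443.8,237),50),
"lamp":((303,198),(329,209),83)}
X={}
for k,(s,t,z) in P.items():
    x,e=tri([ray(S,s),ray(T,t)]);X[k]=x
    print(k,x.round(1),round(e,1),plane(ray(S,s),z).round(1),plane(ray(T,t),z).round(1))
ax=(X["FL"]+X["FR"]-X["NL"]-X["NR"])[:2];yaw=np.arctan2(ax[1],ax[0]);u=np.array([np.cos(yaw),np.sin(yaw)]);v=np.array([-u[1],u[0]])
c=sum(X[k] for k in("FL","FR","NL","NR"))/4
print("yaw",yaw,"c",c)
for k in X:print(k,((X[k]-c)[:2]@u).round(1),((X[k]-c)[:2]@v).round(1))
s=arm.read_state();M=R.from_quat(s["ee_rot"]).as_matrix();print(M.round(3),s["position"])
```

```text
grip [ 543.  -142.3   81.7] 0.6 [ 544.3 -142.2   83. ] [ 542.4 -142.5   83. ]
nose [ 640.4 -150.4   57.2] 0.9 [ 639.7 -149.1   55. ] [ 640.6 -151.8   55. ]
FL [ 688.  -143.4   50.2] 1.1 [ 688.5 -142.5   50. ] [ 687.5 -144.4   50. ]
FR [ 668.  -216.6   50.3] 0.8 [ 668.3 -215.8   50. ] [ 667.7 -217.5   50. ]
NL [505.3 -92.4  51.3] 1.3 [505.  -90.9  50. ] [504.8 -93.8  50. ]
NR [ 485.3 -166.1   50.4] 1.1 [ 485.6 -165.1   50. ] [ 484.9 -167.3   50. ]
lamp [542.6  90.4  82.6] 1.1 [543.5  91.   83. ] [541.9  89.5  83. ]
yaw -0.27087953828556 c [ 586.64471936 -154.63861332   50.55431122]
grip -45.4 0.2
nose 50.7 18.4
FL 94.7 37.9
FR 95.0 -37.9
NL -95.1 38.2
NR -94.6 -38.2
lamp -108.0 224.3
[[-0.956 -0.294 -0.001]
 [-0.294  0.956  0.002]
 [ 0.     0.002 -1.   ]] [ 183.83793266 -596.82732017  247.31465639]
```

The points check out: screws, grip and nose are at the expected heights, and the across-slot offsets are 0.2 and 18.4 mm. The grip has to travel +96 mm. I'll grasp with the fingers closing along the slot.

The rows are not in the units I measure in: shifts go in shares of 800 mm and turns go in shares of 360 degrees. I convert before sending: -384 mm / 800 = -0.48, -184 mm / 800 = -0.23, -1.002 rad / 6.2832 = -0.1595.

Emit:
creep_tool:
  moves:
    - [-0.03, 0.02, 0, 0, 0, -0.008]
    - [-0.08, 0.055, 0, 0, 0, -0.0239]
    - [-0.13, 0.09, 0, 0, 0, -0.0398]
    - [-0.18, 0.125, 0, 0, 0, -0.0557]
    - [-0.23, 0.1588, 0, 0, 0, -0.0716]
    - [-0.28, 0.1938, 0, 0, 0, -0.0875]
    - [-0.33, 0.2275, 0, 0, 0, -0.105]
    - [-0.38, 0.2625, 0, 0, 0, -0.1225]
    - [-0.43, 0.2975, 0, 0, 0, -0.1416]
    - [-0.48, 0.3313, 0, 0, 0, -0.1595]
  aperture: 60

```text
refused: moves[0]: [-0.03, 0.02, 0, 0, 0, -0.008] is not of type 'object' (schema: type "object"). Nothing was moved.
```

Wrong form. The message asks for a list of objects, one for each row, so I'll send the same numbers that way.

Emit:
creep_tool:
  moves:
    - {"pos": [-0.03, 0.02, 0], "r": [0, 0, -0.008]}
    - {"pos": [-0.08, 0.055, 0], "r": [0, 0, -0.0239]}
    - {"pos": [-0.13, 0.09, 0], "r": [0, 0, -0.0398]}
    - {"pos": [-0.18, 0.125, 0], "r": [0, 0, -0.0557]}
    - {"pos": [-0.23, 0.1588, 0], "r": [0, 0, -0.0716]}
    - {"pos": [-0.28, 0.1938, 0], "r": [0, 0, -0.0875]}
    - {"pos": [-0.33, 0.2275, 0], "r": [0, 0, -0.105]}
    - {"pos": [-0.38, 0.2625, 0], "r": [0, 0, -0.1225]}
    - {"pos": [-0.43, 0.2975, 0], "r": [0, 0, -0.1416]}
    - {"pos": [-0.48, 0.3313, 0], "r": [0, 0, -0.1595]}
  aperture: 60

```text
clock: 1.1
position: [473.6, -229.0, 248.2]
ee_rot: [-0.608, 0.794, 0.0, -0.0]
contact_force: [0.9, -1.0, -0.0]
gripper_width: 60.0
grasp_force: 0.0
```

Create go.py:
```python
from h import *
import sys
s=arm.read_state();M=R.from_quat(s["ee_rot"]).as_matrix()
g=np.array([float(a) for a in sys.argv[1:4]])
y=M[:,1];e=(-0.271+np.pi-np.arctan2(y[1],y[0]))
print(s["clock"],s["position"].round(1),s["gripper_width"],"tool shift",(M.T@(g-s["position"])).round(1),"rz",round(-e,3),"tilt",M[2].round(3))
```

```bash
python3 go.py 542.9 -142.5 150
```

```text
1.1 [ 473.6 -229.   248.2] 60.03805231144464 tool shift [-101.6  -44.3   98.2] rz 0.006 tilt [-0.  0. -1.]
```

Scaled: -101 mm / 800 = -0.1263, 98 mm / 800 = 0.1225.

Emit:
creep_tool:
  moves:
    - {"pos": [-0.0313, -0.0138, 0.0188]}
    - {"pos": [-0.0688, -0.03, 0.0563]}
    - {"pos": [-0.1063, -0.0463, 0.0938]}
    - {"pos": [-0.1263, -0.055, 0.1225]}
    - {"pos": [-0.1263, -0.055, 0.1225]}
    - {"pos": [-0.1263, -0.055, 0.1225]}

```text
clock: 1.7
position: [542.1, -145.3, 149.8]
ee_rot: [-0.606, 0.796, 0.0, -0.001]
contact_force: [-1.0, -0.9, 0.3]
gripper_width: 59.8
grasp_force: 0.0
```

```bash
python3 go.py 542.9 -142.5 76
```

Run:
```python
from h import *
cv2.imwrite("pics/w1.png",arm.get_image("wrist"))
```

```text
1.7 [ 542.1 -145.3  149.8] 59.84273091363473 tool shift [-3.  -0.2 73.8] rz 0.002 tilt [ 0.001  0.002 -1.   ]
```

View pics/w1.png

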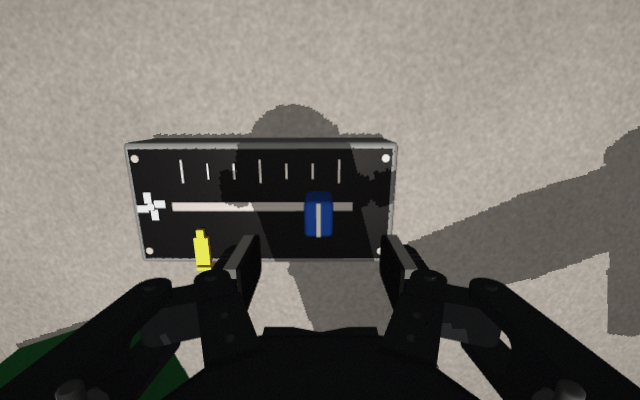

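Wrist view: the grip at (318,215) is centred between the pads (about 250 and 388), and the clip nose is at (200,231). I'll cross-check with wrist rays.

Run:
```python
from h import *
c=arm.get_calibration("wrist")
u=np.array([.9635,-.2676]);v=np.array([.2676,.9635])
for n,p,z in(("grip",(318.5,219),83),("nose",(200,231),55.5)):
    x=plane(ray(c,p),z);d=x[:2]-[586.64,-154.64];print(n,x.round(1),d@u,d@v)
```

```text
grip [ 543.8 -143.5   83. ] -44.21548176990867 -0.7162043885736776
nose [ 639.9 -149.3   55.5] 49.91843041136213 19.444247496987707
```

Emit:
creep_tool:
  moves:
    - {"pos": [-0.0013, 0, 0.025]}
    - {"pos": [-0.0025, 0, 0.0563]}
    - {"pos": [-0.0038, 0, 0.0813]}
    - {"pos": [-0.0038, 0, 0.0925]}
    - {"pos": [-0.0038, 0, 0.0925]}
    - {"pos": [-0.0038, 0, 0.0925]}

```text
clock: 2.35
position: [543.9, -143.0, 77.7]
ee_rot: [-0.605, 0.796, -0.001, 0.001]
contact_force: [0.2, 0.3, -0.4]
gripper_width: 60.0
grasp_force: 0.0
```

```bash
python3 go.py 542.9 -142.5 76
```

```text
2.35 [ 543.9 -143.    77.7] 60.024880019625535 tool shift [-0.2  1.1  1.7] rz 0.001 tilt [-0.    -0.002 -1.   ]
```

Emit:
creep_tool:
  moves:
    - {}
    - {}
    - {}
    - {}
    - {}
    - {}
    - {}
    - {}
  aperture: 10

```text
clock: 3.15
position: [543.8, -142.6, 77.3]
ee_rot: [-0.606, 0.796, -0.001, 0.0]
contact_force: [-0.8, -0.0, 6.2]
gripper_width: 18.8
grasp_force: 59.8
```

```bash
python3 go.py 635.5 -168.2 77
```

```text
3.15 [ 543.8 -142.6   77.3] 18.848423496509813 tool shift [  0.3 -95.3   0.5] rz 0.002 tilt [-0.    -0.002 -1.   ]
```

Gripped at about 19 mm opening. Next, slide −95.5 along tool y.

Scaled: -95.5 mm / 800 = -0.1194, -88 mm / 800 = -0.11.

Emit:
creep_tool:
  moves:
    - {"pos": [0, -0.0075, 0]}
    - {"pos": [0, -0.025, 0]}
    - {"pos": [0, -0.0425, 0]}
    - {"pos": [0, -0.06, 0]}
    - {"pos": [0, -0.0775, 0]}
    - {"pos": [0, -0.095, 0]}
    - {"pos": [0, -0.11, 0]}
    - {"pos": [0, -0.1194, 0]}
    - {"pos": [0, -0.1194, 0]}
    - {"pos": [0, -0.1194, 0]}

```text
clock: 4.15
position: [636.7, -168.2, 77.3]
ee_rot: [-0.606, 0.796, -0.001, 0.001]
contact_force: [2.6, -1.0, 4.2]
gripper_width: 18.8
grasp_force: 59.8
```

```bash
python3 go.py 635.5 -168.2 77
```

```text
4.15 [ 636.7 -168.2   77.3] 18.798940114200867 tool shift [0.4 1.1 0.3] rz 0.002 tilt [-0.    -0.004 -1.   ]
```

Emit:
creep_tool:
  moves:
    - {}
    - {}
    - {}
    - {}
    - {}
    - {}
  aperture: 60

```text
clock: 4.75
position: [635.0, -167.9, 76.2]
ee_rot: [-0.605, 0.796, 0.0, -0.0]
contact_force: [0.4, -0.1, 0.4]
gripper_width: 59.9
grasp_force: 0.0
```

Emit:
creep_tool:
  moves:
    - {"pos": [0, 0, -0.0125]}
    - {"pos": [0, 0, -0.05]}
    - {"pos": [0, 0, -0.1]}
    - {"pos": [0, 0, -0.15]}
    - {"pos": [0, 0, -0.1875]}
    - {"pos": [0, 0, -0.1875]}

```text
clock: 5.35
position: [637.7, -168.6, 233.6]
ee_rot: [-0.606, 0.796, -0.005, 0.004]
contact_force: [-0.3, -0.5, 0.4]
gripper_width: 60.0
grasp_force: 0.0
```

Run:
```python
from h import *
c=arm.get_calibration("wrist");w=arm.get_image("wrist");cv2.imwrite("pics/w2.png",w);cv2.imwrite("pics/s2.png",arm.get_image("scene"))
```

```text
(no output)
```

View pics/w2.png

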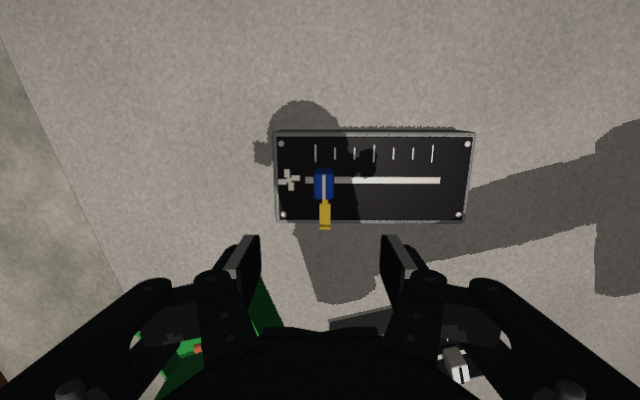

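View pics/s2.png

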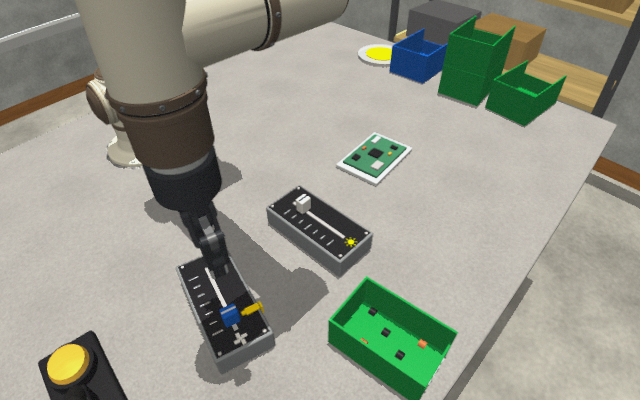

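Wrist view: the blue grip's line (x≈324) is level with the clip (x≈325). In the scene view the lamp grip and the board are unmoved and the gripper is clear.

```bash
python3 -c "
from bench import arm;print(arm.job_done())"
```

```text
the job is handed in; nothing more can be done
None
```

The blue airflow grip now sits level with the yellow clip, about 1 mm off by the wrist camera. It is released with the arm clear, the lamp grip and circuit board look unmoved, and the job was handed in at about 5.5 s; no verdict came back.

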